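# Set the bobbin winder's tension to the third click

## Robot

A 6-joint arm with a two-finger parallel gripper is mounted at the origin on the work surface. World frame = base frame: x ahead of the robot, y to its left, z up, the work surface at z = 0. Lengths are in m, angles in rad, forces in N, time in s.
With the tool pointing down it reaches from about 0.35 to 0.975 m from the base axis. Payload 17.4 kg.
Tool frame: the origin (TCP) lies midway between the tips of the shut fingers; the grasp point (between the pads) lies 19 mm behind it (bot.grip_point_offset is the distance from the TCP to the grasp point, in m); z points along the fingers, y is the direction in which the jaws open and shut (so a half turn about z gives the same grasp; the last joint's range is limited). The gripper opens to 85 mm and grips with 20 to 120 N. Pads are 22 mm wide; open, the fingers measure 114 mm over their backs; the gripper's body (76 mm by 85 mm) begins 54 mm behind the grasp point. The pads swing forward as they close: fully open they stand 13 mm farther back than shut.
Start: joints at [1.088, 0.116, 1.442, -0, 1.584, -0.038], TCP at [0.29, 0.609, 0.231] pointing down, gripper open.
Joint ranges: [-2.83, 2.83], [-0.83, 2.19], [0.07, 2.5], [-1.14, 4.28], [0.01, 3], [-2.97, 2.97]. Speed limits (rad/s): [1.89, 1.89, 2.22, 3.14, 3.14, 3.14].

## Interface

Orientations are given as a rotation vector (axis times angle).
In Python, from plant import bot gives the robot as it stands. The module is installed in compiled form; this text tells all that it offers.
- The arm moves only by the tool send_rows, never from a script. Its argument "targets" is a list of rows, each a list of 5 numbers: the shift along the tool's x, y, z in mm, then the turn about the tool's z in degrees, then the opening, from -1 (shut) to 1 (fully open). A call has exactly 8 rows; each row shifts and turns the pose as measured when the row begins, along the tool's axes as they then stand; what a row does not reach is not made up. A row lasts 1/8 s, in which the tool goes at most 62.5 mm and 10.7 degrees, less where a joint would pass 70% of its speed; a pose out of reach is approached as far as the arm can. A call is refused whole if a number of a shift passes 62.5 or a number of a turn 10.7, either way. A call with a gripper value outside its range is refused whole. The fingers move at their own pace and stop on an object; "squeeze" is the grip in N (left out, the last holds). Time passes only in rows, so rows that do not move let the fingers close, or fill a call up. It gives the time, the measured TCP pose, the force and the opening at its end, in the units of the state.
- bot.read_state(): the state, without advancing time (a new reading comes with each control period).
- bot.read_camera(name): name is "scene" or "side" or "wrist"; returns a dict with "frame" (480x640x3 uint8, red, green, blue), "z_map" (480x640 float32, m along the optical axis (not along the pixel's ray), 0 where there is no reading), "intrinsics" (3x3 intrinsics, pixels), "dist" ([k1, k2, p1, p2, k3] as OpenCV has them; the pictures are not rectified), "xyz" and "rotation" of the camera in the world; the wrist camera has in their place "hand_eye" (4x4, takes a point from camera to tool coordinates, whose origin is the TCP and whose axes are the flange's). Camera axes: x right, y down, z forward; pixel columns grow to the right and rows downward; lengths in m; the calibration is good to about 2 mm. A picture is of the moment at which its call begins: read the wrist's pose just before it.
- bot.job_done(): hands the job in, once; it reports no verdict.
Trained networks look in a picture, given as the dict that the camera call returned (one of the last four; its "shot" number tells which), for a name from the list of things; names that differ only in an ending like _2 or _b are one class to them, and where a whole thing is asked for, a point or a joint stands for the part that bears it (a point fixed in the world has none). Each returns a list of dicts, best first, with "score" (0 to 1); they miss things now and then, are a little off and sometimes report something else, mostly with a low value. They report only what shows in the picture. A call takes as long as a camera call.
- bot.search_frame(name, picture): "point" ([x, y, z] in m, in world coordinates, good to about 4 mm: the middle of the surface that is visible of it).
- bot.silhouettes(name, picture): "region" (480x640 bool, what is visible of it).
The state is a dict: "time_s": time; "q": joint angles; "dq": joint speeds; "joint_efforts": joint torques, N m; "tcp_pos": TCP position; "ee_rot": TCP orientation; "contact_force": force on the tool from outside, world axes, zero at the start; "wrist_torque": the same for the moment, N m; "gripper_width": opening from 0.0 (shut) to 1.0 (fully open).
Only numpy, scipy, OpenCV 4.12 (cv2) and the standard library are available. Lean on these libraries where they do the work, as an engineer would, in place of code of your own. Each camera call takes 0.05 s, during which the arm holds its last target.

## Task

Make the bobbin winder ready: with a fingertip, push its thread-tension lever away from the slack end through its clicks and stop at the third click, without ever overrunning it. Then push the bobbin latch fully home towards the bobbin. Only push: leave the bobbin seated on its spindle and do not lift or push about the spool, cone and other things around, and finish with the hand clear.

Things in the scene. Friction and masses are not known exactly. Their poses are not given: they have to be found in the camera images.
- winder: bobbin winder: white flat box 150 mm (its x) by 300 mm (its y), deck 45 mm above the table, fixed. Origin under its centre on the table; x points away from the robot, y left along its length. The tension lever's slot runs along y at x = -30 mm, the latch is at y = 90 mm, the bobbin spindle at (45, 90) mm; a motor hump 28 mm high covers x 22 to 68, y -43 to 33 mm of the deck.
- tension (a joint): lever travel in m along the winder's +y: 0 at the slack (right) end, stop at 0.092; starts at 0 to 0.016. Rubs lightly (under 1 N) up to 0.02; then five crests at 0.027, 0.041, 0.055, 0.069, 0.083: each takes about 5 N up to it, then the force drops to nothing as the lever snaps 7 mm ahead into a notch and stays. Notches: 0.034, 0.048, 0.062 (third), 0.076, 0.090.
- tension_top (a point): middle of the top of the tension lever's black upright tab, 78 mm above the table. The tab is 40 mm wide (winder's x), 12 mm thick (winder's y) and stands 3 to 33 mm above the deck; it starts at the right-hand (-y) end of its slot.
- latch (a joint): travel of the bobbin latch in m along the winder's +x (away from the robot), 0 out to 0.034 at its stop (fully home, the nose then almost touching the bobbin); starts anywhere from 0 to 0.012. It rubs with 1.5 N and stays where it is left.
- latch_top (a point): middle of the top of the latch's black upright tab, 74 mm above the table. The tab is 30 mm wide (winder's y), 12 mm thick (winder's x) and stands 2 to 29 mm above the deck, with a low steel nose that points to the bobbin.
- bobbin: steel bobbin, 25 mm across, 12 mm high, loose on the spindle (8 mm thick, 20 mm high) at the left back of the winder's deck; origin under its centre.
- thread_spool: blue plain thread spool, a tube 34 mm across and 55 mm high standing loose over a steel pin (8 mm thick, 50 mm high) on the winder's deck at (45, -100) mm in the winder's frame; origin under its centre. A bystander.
- thread_cone: white thread cone, 64 mm wide at the foot, 95 mm high, loose on the table; origin under its centre. A bystander.
- pin_dish: white ceramic dish, 80 mm wide, 28 mm high, loose; origin under its centre. A bystander.
- chalk: flat block of tailor's chalk, 50 x 35 x 9 mm, loose on the table at the winder's front; origin under its centre. A bystander.
- weight: round dark steel pattern weight with a knob, 64 mm wide, 48 mm high, loose; origin under its centre. A bystander.
- tape_roll: paper tape roll lying flat, 76 mm across, 22 mm high, loose; origin under its centre. A bystander.
- ruler: wooden ruler 30 x 200 x 5 mm, loose on the table at the winder's front; origin under its centre, long side along its y. A bystander.

How it is judged:
On the way, in this order (a step that is already met when the one before it is completed fails the run):
1. the tension lever rests in its third click (value of joint tension between 0.057 and 0.067 m and velocity of joint tension between -0.01 and 0.01 m/s), for 0.3 s.
2. the bobbin latch is fully home, the lever still in its third click (value of joint latch above 0.031 m and value of joint tension between 0.057 and 0.067 m), for 0.2 s.
At the end, for the whole second after the job is handed in: Lever at rest in its third notch (within 5 mm of 0.062), never past 0.071; latch within 3 mm of its stop; bobbin upright on its spindle (origin 42 to 50 mm high, tilt under 0.2 rad), never lifted over 8 mm; each bystander within 20 mm of its start (all of step 2 and velocity of joint tension between -0.01 and 0.01 m/s and z of bobbin in the frame of winder between 0.042 and 0.05 m and angle between bobbin's own z axis and vertical below 0.2 rad and distance of each of thread_spool, thread_cone, pin_dish, chalk, weight, tape_roll, ruler from where it was at the start of the episode below 0.02 m); the robot touches nothing.
It fails at once if the tension lever is overrun past its third click (value of joint tension above 0.071 m).
It fails at once if the bobbin is lifted off its seat (z of bobbin in the frame of winder above 0.053 m).
It fails at once if a thing standing around is lifted or pushed about (more than 20 mm) (distance of any of thread_spool, thread_cone, pin_dish, chalk, weight, tape_roll, ruler from where it was at the start of the episode above 0.02 m).
It also fails if it takes over 72 s, if anything falls off the work surface, if the arm or the gripper's body presses on something with over 40 N, if the wrist force passes 120 N, or if a joint passes its speed limit or range.

## Working session

There is one attempt and no reset: what is moved stays moved. The work goes in short steps, Python scripts to look and compute and a tool call to move; the robot and the scene stay as the last step left them, time stands still between calls to the robot, and variables do not carry over. Pictures are saved under pics/ and viewed, and the job is handed in when it is done.

Besides the shell and the picture viewer there is one more tool, called after "Call:" in YAML: its name, and indented under it one key for each argument. send_rows: Moves the arm, as the interface text tells. Its arguments: {"type":"object","properties":{"targets":{"type":"array"},"squeeze":{"type":"number"}},"required":["targets"]}

```bash
mkdir -p pics; cat > h.py <<'E'
import numpy as np, cv2
from plant import bot
def save(n,f): cv2.imwrite('pics/'+n+'.png', cv2.cvtColor(np.ascontiguousarray(f),cv2.COLOR_RGB2BGR))
def cloud(p):
    z=p['z_map'];h,w=z.shape
    u,v=np.meshgrid(np.arange(w),np.arange(h))
    pt=np.stack([u,v],-1).reshape(-1,1,2).astype(np.float64)
    n=cv2.undistortPoints(pt,np.array(p['intrinsics']),np.array(p['dist'])).reshape(h,w,2)
    c=np.dstack([n*z[...,None],z])
    if 'xyz' in p: R=np.array(p['rotation']);R=R if R.shape==(3,3) else cv2.Rodrigues(R)[0];return c@R.T+np.array(p['xyz'])
    s=bot.read_state();T=np.array(p['hand_eye']);c=c@T[:3,:3].T+T[:3,3]
    R=cv2.Rodrigues(np.array(s['ee_rot']))[0];return c@R.T+np.array(s['tcp_pos'])
E
python3 - <<'E'
from h import *
s=bot.read_state()
print({k:np.round(v,4) for k,v in s.items()})
for c in ['scene','side']:
    p=bot.read_camera(c);save(c+'0',p['frame']);print(c,np.round(p['xyz'],3))
    C=cloud(p)
    for n in ['winder','tension_top','latch_top','bobbin','thread_spool','thread_cone','pin_dish','chalk','weight','tape_roll','ruler']:
        r=bot.search_frame(n,p);print(n,[(np.round(a['point'],3).tolist(),round(a['score'],2)) for a in r[:2]])
E
```

```text
{'time_s': np.float64(0.0), 'q': array([ 1.0882,  0.1165,  1.4422, -0.    ,  1.584 , -0.0378]), 'dq': array([-0.0006,  0.0009, -0.0007,  0.0006, -0.0001, -0.    ]), 'joint_efforts': array([-3.00000e-04, -7.31985e+01, -6.32494e+01, -1.00000e-04,
        6.30000e-03, -0.00000e+00]), 'tcp_pos': array([0.2904, 0.6092, 0.2306]), 'ee_rot': array([-6.928e-01, -3.064e+00,  1.700e-03]), 'contact_force': array([-0.3751, -0.7069, -0.4244]), 'wrist_torque': array([-0.0225, -0.0211, -0.0209]), 'gripper_width': np.float64(1.0021)}
scene [1.112 0.476 0.743]
winder [([0.592, -0.122, 0.022], 0.46)]
tension_top [([0.545, -0.002, 0.067], 0.84)]
latch_top [([0.573, 0.171, 0.06], 0.78)]
bobbin [([0.646, 0.164, 0.058], 0.52), ([0.589, -0.121, 0.022], 0.31)]
thread_spool [([0.624, -0.022, 0.086], 0.73), ([0.571, 0.174, 0.058], 0.4)]
thread_cone [([0.723, -0.023, 0.046], 0.78)]
pin_dish [([0.728, 0.11, 0.019], 0.97), ([0.629, 0.309, 0.02], 0.31)]
chalk [([0.468, 0.099, 0.006], 0.55)]
weight [([0.588, -0.124, 0.021], 0.71)]
tape_roll [([0.631, 0.309, 0.02], 0.59)]
ruler [([0.439, -0.031, 0.002], 0.95), ([0.566, 0.168, 0.055], 0.74)]
side [ 0.163 -0.485  0.657]
winder [([0.562, 0.038, 0.043], 0.58)]
tension_top [([0.538, -0.008, 0.069], 0.82), ([0.466, 0.091, 0.007], 0.68)]
latch_top [([0.561, 0.166, 0.058], 0.78), ([0.609, -0.04, 0.089], 0.44)]
bobbin [([0.539, -0.011, 0.07], 0.69), ([0.637, 0.152, 0.052], 0.52)]
thread_spool [([0.607, -0.035, 0.09], 0.82)]
thread_cone [([0.699, -0.049, 0.041], 0.86), ([0.622, 0.299, 0.018], 0.21)]
pin_dish [([0.745, 0.127, 0.021], 0.59), ([0.609, -0.037, 0.086], 0.54)]
chalk [([0.466, 0.09, 0.004], 0.72)]
weight [([0.47, 0.09, 0.005], 0.5)]
tape_roll [([0.62, 0.298, 0.018], 0.9)]
ruler [([0.432, -0.054, 0.003], 0.73)]
```

View pics/scene0.png

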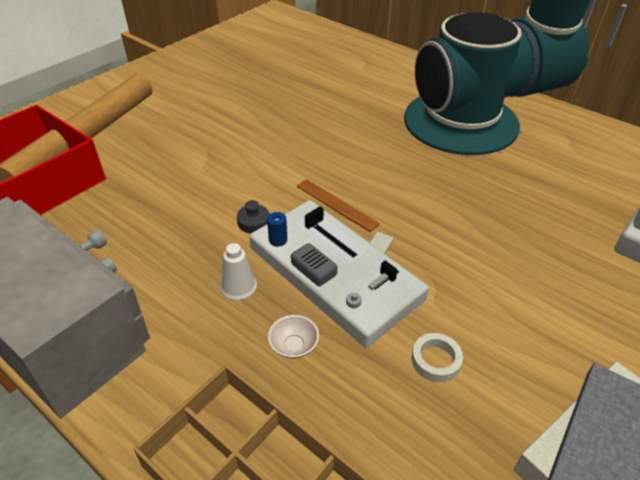

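View pics/side0.png

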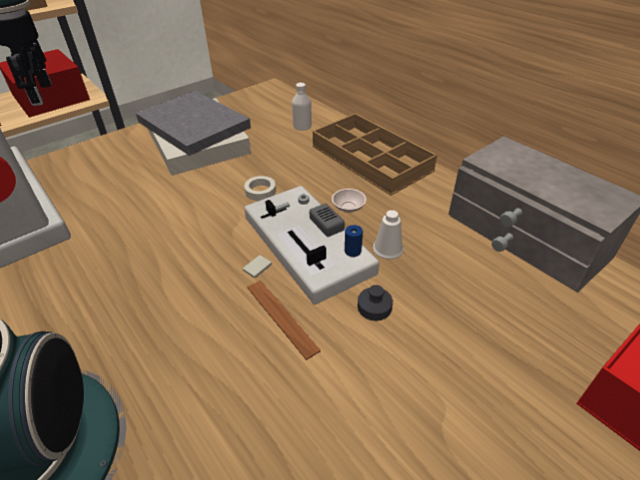

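```bash
python3 - <<'E'
from h import *
for c in ['scene','side']:
    p=bot.read_camera(c);C=cloud(p);f=p['frame'].astype(int)
    box=(C[...,0]>.4)&(C[...,0]<.8)&(C[...,1]>-.2)&(C[...,1]<.35)&(p['z_map']>0)
    deck=box&(abs(C[...,2]-.045)<.003)
    m=cv2.morphologyEx(deck.astype(np.uint8),cv2.MORPH_OPEN,np.ones((3,3)))
    n,l,st,_=cv2.connectedComponentsWithStats(m);k=1+np.argmax(st[1:,4])
    m=l==k
    P=C[m];print(c,m.sum(),'deck z',P[:,2].mean())
    r=cv2.minAreaRect(P[:,:2].astype(np.float32));print(r,cv2.boxPoints(r).round(4).tolist())
    # dark tab tops
    dark=box&(f.max(-1)<70)
    for nm,lo,hi,c0 in [('tension',.072,.084,(.54,-.005)),('latch',.068,.080,(.57,.168))]:
        mm=dark&(C[...,2]>lo)&(C[...,2]<hi)&(np.hypot(C[...,0]-c0[0],C[...,1]-c0[1])<.04)
        Q=C[mm];print(nm,len(Q))
        if len(Q)>5:
            r=cv2.minAreaRect(Q[:,:2].astype(np.float32));print(Q.mean(0).round(4),r)
E
```

```text
scene 7727 deck z 0.0445904585099234
((0.5869236588478088, 0.0790804922580719), (0.29708173871040344, 0.14810310304164886), 82.2842788696289) [[0.4936000108718872, -0.05820000171661377], [0.6403999924659729, -0.07810000330209732], [0.6801999807357788, 0.21629999577999115], [0.5335000157356262, 0.2362000048160553]]
tension 111
[ 0.5471 -0.0021  0.0763] ((0.5468160510063171, -0.0025138575583696365), (0.012082159519195557, 0.0390794463455677), 80.26283264160156)
latch 109
[0.5656 0.1745 0.0722] ((0.5649666786193848, 0.1737229973077774), (0.02824324183166027, 0.011125520803034306), 81.9500961303711)
side 4918 deck z 0.044169147951401824
((0.5840864777565002, 0.07654669880867004), (0.29767367243766785, 0.14625009894371033), 82.15472412109375) [[0.49129998683929443, -0.0608999989926815], [0.6362000107765198, -0.08089999854564667], [0.676800012588501, 0.21400000154972076], [0.5320000052452087, 0.23399999737739563]]
tension 112
[ 0.5411 -0.0071  0.0761] ((0.5424966812133789, -0.005793617106974125), (0.014299587346613407, 0.03799744322896004), 78.9167251586914)
latch 51
[0.5602 0.169  0.0719] ((0.560686469078064, 0.1693965196609497), (0.03094046376645565, 0.009656262584030628), 78.38135528564453)
```

The pictures show the lever tab at the slot's right end (scene ~314,214) and the latch tab (~390,268). Both cameras agree on the deck (z 0.044) and the yaw (about -7.7°). Next I plan the approach.

```bash
cat >> h.py <<'E'
YAW=np.deg2rad(-7.75);O=np.array([.5855,.078]);WX=np.array([np.cos(YAW),np.sin(YAW)]);WY=np.array([-np.sin(YAW),np.cos(YAW)])
def w2(x,y): return O+x*WX+y*WY
def toW(p): d=np.asarray(p)[:2]-O; return np.array([d@WX,d@WY])
def plan(x,y,z):
    s=bot.read_state();R=cv2.Rodrigues(np.array(s['ee_rot']))[0]
    t=np.array([*w2(x,y),z]);d=t-s['tcp_pos']
    print('t',round(s['time_s'],2),'tcp',np.round(s['tcp_pos'],4),'winder',toW(s['tcp_pos']).round(4),'toolx yaw rel winder',np.rad2deg(np.arctan2(R[1,0],R[0,0])-YAW).round(2),'tz',R[:,2].round(3),'F',np.round(s['contact_force'],2))
    print('tool shift mm',(R.T@d*1000).round(1))
E
python3 - <<'E'
from h import *
plan(-.03,-.135,.2)
print(bot.read_state()['q'])
E
```

```text
t 1.3 tcp [0.2904 0.6093 0.2313] winder [-0.364   0.4867] toolx yaw rel winder 162.26 tz [ 0.  0. -1.] F [-0.19  0.69 -0.21]
tool shift mm [-507.5 -490.4   31.3]
[ 1.08820648e+00  1.16000673e-01  1.44159335e+00  9.33016690e-06
  1.58397209e+00 -3.77836068e-02]
```

Call:
send_rows:
  targets:
    - [0,0,0,-8.9,-1]
    - [0,0,0,-8.9,-1]
    - [-28,-52,0,0,-1]
    - [-28,-52,0,0,-1]
    - [-28,-52,0,0,-1]
    - [-28,-52,0,0,-1]
    - [-28,-52,0,0,-1]
    - [-28,-52,0,0,-1]
  squeeze: 40

```text
time_s: 2.3
tcp_pos: [0.4203, 0.2723, 0.2305]
ee_rot: [0.185, 3.135, -0.0]
contact_force: [1.0, 0.5, -0.0]
gripper_width: 0.003
```

```bash
python3 - <<'E'
from h import *
plan(-.03,-.135,.2)
E
```

```text
t 2.3 tcp [0.4203 0.2723 0.2305] winder [-0.1899  0.1702] toolx yaw rel winder 181.01 tz [ 0.001 -0.    -1.   ] F [ 0.97  0.45 -0.01]
tool shift mm [-154.5 -308.    30.7]
```

Call:
send_rows:
  targets:
    - [-25,-52,5,1,-1]
    - [-25,-52,5,0,-1]
    - [-25,-52,5,0,-1]
    - [-25,-52,5,0,-1]
    - [-25,-52,5,0,-1]
    - [-25,-46,5,0,-1]
    - [0,0,0,0,-1]
    - [0,0,0,0,-1]

```text
time_s: 3.3
tcp_pos: [0.5306, -0.0653, 0.2016]
ee_rot: [0.22, 3.129, 0.002]
contact_force: [0.0, 1.4, 0.4]
gripper_width: 0.001
```

```bash
python3 - <<'E'
from h import *
plan(-.03,-.135,.06)
p=bot.read_camera('wrist');save('w1',p['frame'])
p=bot.read_camera('side');save('s1',p['frame'])
C=cloud(p)
E
```

```text
t 3.3 tcp [ 0.5306 -0.0653  0.2016] winder [-0.0351 -0.1494] toolx yaw rel winder 179.7 tz [ 0.005  0.001 -1.   ] F [0.01 1.41 0.38]
tool shift mm [ -4.2  14.3 141.6]
```

View pics/w1.png

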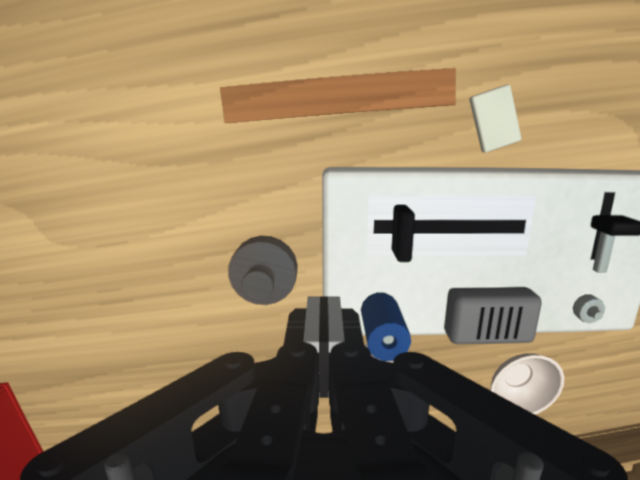

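View pics/s1.png

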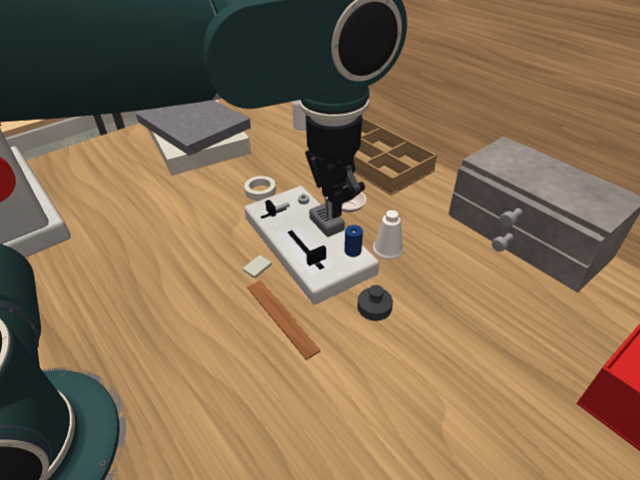

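The wrist view shows the lever tab at (402,233), the slot from 374 to 526 along row 226, and the latch at (610,225). The fingers are shut at (322,300). I'll measure the slot for an absolute lever value.

```bash
cat >> h.py <<'E'
def measure(cam):
    p=bot.read_camera(cam);C=cloud(p);f=p['frame'].astype(int)
    D=C[...,:2]-O;wx=D@WX;wy=D@WY;z=C[...,2]
    ok=(p['z_map']>0)&(f.max(-1)<75)
    out={}
    m=ok&(abs(wx+.03)<.03)&(abs(wy)<.13)&(z>.071)&(z<.084)
    if m.sum()>5: out['tab_top']=(m.sum(),wx[m].mean().round(4),wx[m].min().round(4),wx[m].max().round(4),wy[m].mean().round(4),wy[m].min().round(4),wy[m].max().round(4),z[m].mean().round(4))
    m=ok&(abs(wx+.03)<.006)&(abs(wy)<.13)&(z>.035)&(z<.051)
    if m.sum()>5: out['slot']=(m.sum(),wx[m].mean().round(4),wy[m].min().round(4),wy[m].max().round(4),z[m].mean().round(4))
    m=ok&(abs(wx+.03)<.05)&(abs(wy-.09)<.03)&(z>.067)&(z<.080)
    if m.sum()>5: out['latch_top']=(m.sum(),wx[m].mean().round(4),wx[m].min().round(4),wx[m].max().round(4),wy[m].mean().round(4))
    for k,v in out.items(): print(cam,k,[float(a) for a in v])
    return p,C
E
python3 - <<'E'
from h import *
for c in ['wrist','scene','side']: measure(c)
E
```

```text
wrist tab_top [1255.0, -0.035, -0.0517, -0.0129, -0.0275, -0.0938, 0.1019, 0.0764]
wrist slot [1485.0, -0.031, -0.1066, 0.0899, 0.0459]
wrist latch_top [522.0, -0.0382, -0.0431, -0.0314, 0.0856]
scene tab_top [208.0, -0.0294, -0.0474, -0.0086, -0.0122, -0.0916, 0.1066, 0.0747]
scene slot [208.0, -0.0297, -0.0821, 0.1028, 0.045]
scene latch_top [113.0, -0.0325, -0.0394, -0.0267, 0.0925]
side tab_top [159.0, -0.034, -0.0509, -0.0125, -0.0434, -0.0964, 0.1027, 0.075]
side slot [156.0, -0.0304, -0.1059, 0.0867, 0.0447]
side latch_top [58.0, -0.0377, -0.0425, -0.0319, 0.086]
```

```bash
sed -i 's/abs(wy)<.13)/abs(wy+.04)<.09)/g' h.py; python3 - <<'E'
from h import *
for c in ['wrist','scene','side']: measure(c)
plan(-.031,-.13,.060)
E
```

```text
wrist tab_top [809.0, -0.0335, -0.0514, -0.0133, -0.0888, -0.0943, -0.0811, 0.0775]
wrist slot [1492.0, -0.0311, -0.1067, 0.0191, 0.0458]
wrist latch_top [520.0, -0.0382, -0.0431, -0.0316, 0.0856]
scene tab_top [123.0, -0.0272, -0.0473, -0.009, -0.0843, -0.0937, -0.0789, 0.076]
scene slot [203.0, -0.0296, -0.0824, 0.0188, 0.0451]
scene latch_top [115.0, -0.0324, -0.0393, -0.0274, 0.0929]
side tab_top [120.0, -0.0325, -0.0506, -0.0135, -0.0905, -0.0964, -0.0829, 0.0757]
side slot [155.0, -0.0303, -0.1059, 0.018, 0.0446]
side latch_top [54.0, -0.0372, -0.042, -0.0317, 0.0866]
t 3.7 tcp [ 0.5307 -0.0649  0.2017] winder [-0.0351 -0.149 ] toolx yaw rel winder 179.79 tz [ 0.006  0.    -1.   ] F [-0.34 -0.03 -0.35]
tool shift mm [ -3.2  18.8 141.8]
```

Call:
send_rows:
  targets:
    - [-4,19,30,0,-1]
    - [0,0,30,0,-1]
    - [0,0,30,0,-1]
    - [0,0,25,0,-1]
    - [0,0,15,0,-1]
    - [0,0,8,0,-1]
    - [0,0,0,0,-1]
    - [0,0,0,0,-1]

```text
time_s: 4.7
tcp_pos: [0.5396, -0.0445, 0.0626]
ee_rot: [0.214, 3.124, 0.001]
contact_force: [0.1, 0.1, 0.5]
gripper_width: 0.001
```

```bash
python3 - <<'E'
from h import *
plan(-.031,-.11,.058)
p,C=measure('wrist');save('w2',p['frame'])
p,C=measure('side');save('s2',p['frame'][150:350,200:450].repeat(3,0).repeat(3,1))
E
```

```text
t 4.7 tcp [ 0.5396 -0.0445  0.0626] winder [-0.0289 -0.1276] toolx yaw rel winder 179.92 tz [ 0.01 -0.   -1.  ] F [0.08 0.09 0.54]
tool shift mm [ 2.2 17.6  4.6]
wrist tab_top [2955.0, -0.037, -0.0516, -0.0167, -0.0932, -0.1289, -0.0817, 0.0774]
wrist slot [4161.0, -0.0309, -0.1077, 0.02, 0.0459]
side tab_top [87.0, -0.0384, -0.0504, -0.0251, -0.0936, -0.1293, -0.0818, 0.0759]
side slot [137.0, -0.0305, -0.1058, 0.0181, 0.0447]
side latch_top [53.0, -0.0377, -0.0422, -0.0321, 0.0858]
```

View pics/w2.png

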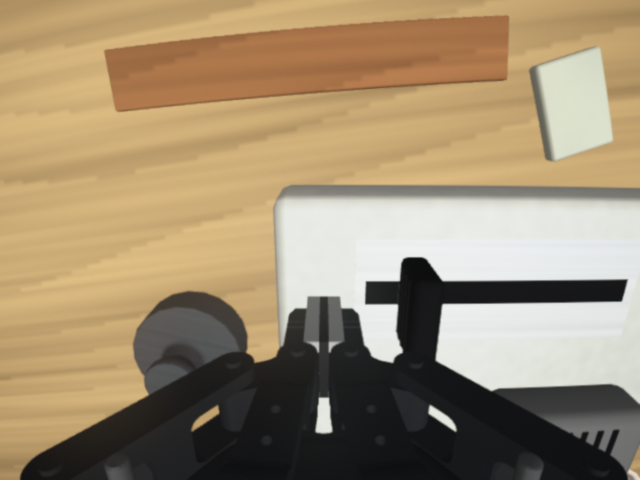

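View pics/s2.png

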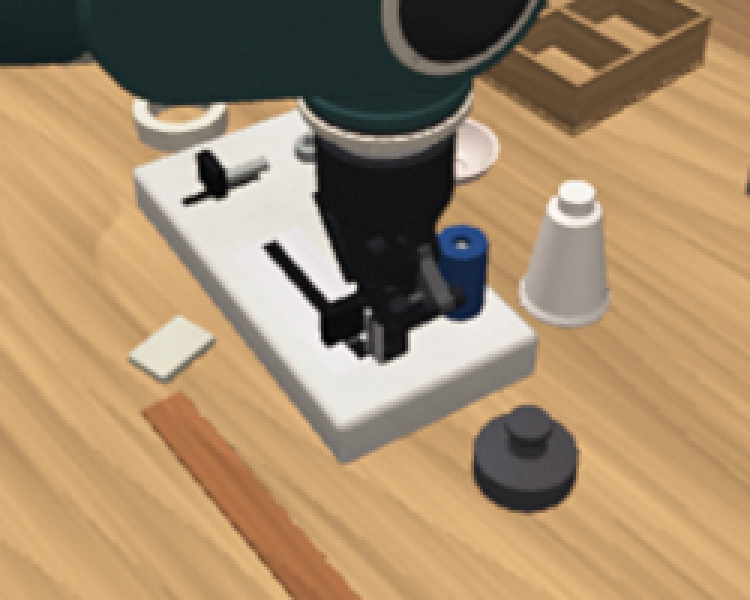

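Call:
send_rows:
  targets:
    - [2,3,4,0,-1]
    - [0,3,0,0,-1]
    - [0,3,0,0,-1]
    - [0,3,0,0,-1]
    - [0,3,0,0,-1]
    - [0,2,0,0,-1]
    - [0,2,0,0,-1]
    - [0,0,0,0,-1]

```text
time_s: 5.8
tcp_pos: [0.5406, -0.024, 0.0591]
ee_rot: [0.213, 3.123, 0.001]
contact_force: [0.2, -0.8, 0.5]
gripper_width: -0.0
```

```bash
python3 - <<'E'
from h import *
plan(-.031,-.10,.058)
p,C=measure('wrist');save('w3',p['frame'])
p,C=measure('scene')
E
```

```text
t 5.8 tcp [ 0.5406 -0.024   0.0591] winder [-0.0307 -0.1071] toolx yaw rel winder 179.93 tz [ 0.012 -0.    -1.   ] F [ 0.17 -0.85  0.54]
tool shift mm [0.3 7.1 1.1]
wrist tab_top [2901.0, -0.0393, -0.0517, -0.0203, -0.0923, -0.1202, -0.0808, 0.0776]
wrist slot [4267.0, -0.0311, -0.1074, 0.0201, 0.0458]
scene tab_top [171.0, -0.026, -0.0468, -0.009, -0.0882, -0.1121, -0.0784, 0.0768]
scene slot [196.0, -0.0298, -0.083, 0.0193, 0.045]
scene latch_top [115.0, -0.0321, -0.038, -0.0267, 0.0928]
```

View pics/w3.png

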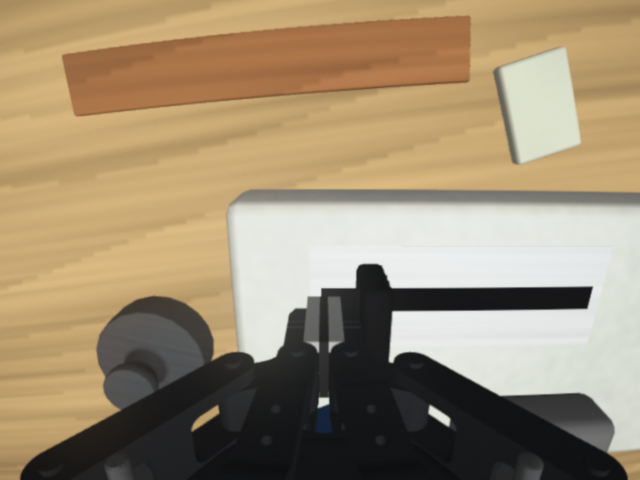

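Call:
send_rows:
  targets:
    - [0,2,1,0,-1]
    - [0,2,0,0,-1]
    - [0,2,0,0,-1]
    - [0,2,0,0,-1]
    - [0,2,0,0,-1]
    - [0,2,0,0,-1]
    - [0,2,0,0,-1]
    - [0,0,0,0,-1]

```text
time_s: 6.9
tcp_pos: [0.5427, -0.0093, 0.0581]
ee_rot: [0.214, 3.123, 0.001]
contact_force: [0.5, -0.2, -1.1]
gripper_width: -0.0
```

```bash
python3 - <<'E'
from h import *
plan(-.031,-.10,.058)
p,C=measure('wrist')
p,C=measure('scene')
E
```

```text
t 6.9 tcp [ 0.5427 -0.0093  0.0581] winder [-0.0306 -0.0923] toolx yaw rel winder 179.92 tz [ 0.012 -0.    -1.   ] F [ 0.53 -0.23 -1.09]
tool shift mm [ 0.4 -7.7  0.1]
wrist tab_top [2911.0, -0.0395, -0.0517, -0.0211, -0.0775, -0.1052, -0.0661, 0.0776]
wrist slot [4058.0, -0.0312, -0.1075, 0.0202, 0.0458]
scene tab_top [182.0, -0.0261, -0.0476, -0.0093, -0.0735, -0.1027, -0.0633, 0.0766]
scene slot [175.0, -0.0298, -0.1072, 0.0175, 0.0449]
scene latch_top [116.0, -0.0324, -0.041, -0.0268, 0.0926]
```

Call:
send_rows:
  targets:
    - [0,2,0,0,-1]
    - [0,2,0,0,-1]
    - [0,2,0,0,-1]
    - [0,2,0,0,-1]
    - [0,1,0,0,-1]
    - [0,0,0,0,-1]
    - [0,0,0,0,-1]
    - [0,0,0,0,-1]

```text
time_s: 8.0
tcp_pos: [0.5436, -0.0023, 0.0582]
ee_rot: [0.215, 3.123, -0.007]
contact_force: [-1.0, -2.9, 0.2]
gripper_width: -0.002
```

```bash
python3 - <<'E'
from h import *
plan(-.031,-.10,.058)
p,C=measure('wrist')
p,C=measure('scene')
E
```

```text
t 8.0 tcp [ 0.5436 -0.0023  0.0582] winder [-0.0306 -0.0852] toolx yaw rel winder 179.88 tz [ 0.011 -0.005 -1.   ] F [-1.01 -2.91  0.21]
tool shift mm [  0.3 -14.8   0.2]
wrist tab_top [2877.0, -0.0395, -0.0515, -0.0211, -0.0705, -0.098, -0.0591, 0.0777]
wrist slot [4165.0, -0.0311, -0.1074, 0.02, 0.0458]
scene tab_top [185.0, -0.0256, -0.0471, -0.0085, -0.0667, -0.0914, -0.057, 0.0767]
scene slot [172.0, -0.0297, -0.1065, 0.0192, 0.0449]
scene latch_top [114.0, -0.0323, -0.04, -0.0268, 0.093]
```

Call:
send_rows:
  targets:
    - [0,2,0,0,-1]
    - [0,2,0,0,-1]
    - [0,2,0,0,-1]
    - [0,0,0,0,-1]
    - [0,0,0,0,-1]
    - [0,0,0,0,-1]
    - [0,0,0,0,-1]
    - [0,0,0,0,-1]

```text
time_s: 9.1
tcp_pos: [0.5446, 0.0043, 0.0581]
ee_rot: [0.215, 3.123, -0.006]
contact_force: [0.3, 0.2, 0.3]
gripper_width: 0.003
```

```bash
python3 - <<'E'
from h import *
plan(-.031,-.10,.058)
p,C=measure('wrist')
p,C=measure('scene')
E
```

```text
t 9.1 tcp [0.5446 0.0043 0.0581] winder [-0.0306 -0.0785] toolx yaw rel winder 179.88 tz [ 0.011 -0.004 -1.   ] F [0.27 0.2  0.3 ]
tool shift mm [  0.3 -21.5   0.2]
wrist tab_top [3104.0, -0.0388, -0.0516, -0.0206, -0.0619, -0.0913, -0.05, 0.0776]
wrist slot [4188.0, -0.0311, -0.1072, 0.0198, 0.0459]
scene tab_top [188.0, -0.0249, -0.0475, -0.0075, -0.0584, -0.0822, -0.0469, 0.0767]
scene slot [171.0, -0.0296, -0.1059, 0.0188, 0.045]
scene latch_top [116.0, -0.0323, -0.0394, -0.0275, 0.0927]
```

First click confirmed: the force dropped to nothing and the tab ran 2.4 mm ahead of the finger. The tab edge at -0.050 is therefore q = 0.034. On to the second click.

Call:
send_rows:
  targets:
    - [0,2,0,0,-1]
    - [0,2,0,0,-1]
    - [0,2,0,0,-1]
    - [0,2,0,0,-1]
    - [0,2,0,0,-1]
    - [0,2,0,0,-1]
    - [0,0,0,0,-1]
    - [0,0,0,0,-1]

```text
time_s: 10.2
tcp_pos: [0.5459, 0.0144, 0.0582]
ee_rot: [0.215, 3.124, -0.015]
contact_force: [0.4, -0.2, -0.0]
gripper_width: -0.001
```

```bash
python3 - <<'E'
from h import *
plan(-.031,-.10,.058)
p,C=measure('wrist')
p,C=measure('scene')
E
```

```text
t 10.2 tcp [0.5459 0.0144 0.0582] winder [-0.0306 -0.0684] toolx yaw rel winder 179.86 tz [ 0.01 -0.01 -1.  ] F [ 0.39 -0.21 -0.05]
tool shift mm [  0.3 -31.6   0.5]
wrist tab_top [3111.0, -0.0387, -0.0516, -0.0212, -0.0515, -0.0812, -0.0391, 0.0776]
wrist slot [4256.0, -0.0311, -0.1074, 0.02, 0.0458]
scene tab_top [203.0, -0.0256, -0.0464, -0.0086, -0.0473, -0.0789, -0.0358, 0.0765]
scene slot [166.0, -0.0296, -0.107, 0.0188, 0.0449]
scene latch_top [116.0, -0.0322, -0.0389, -0.0269, 0.0927]
```

```bash
python3 - <<'E'
from h import *
plan(-.031,-.10,.058)
p,C=measure('wrist');save('w4',p['frame'])
p,C=measure('scene')
p,C=measure('side')
E
```

```text
t 10.3 tcp [0.546  0.0143 0.0583] winder [-0.0306 -0.0684] toolx yaw rel winder 179.86 tz [ 0.01 -0.01 -1.  ] F [-0.4  -0.13  0.34]
tool shift mm [  0.4 -31.6   0.6]
wrist tab_top [3115.0, -0.0386, -0.0515, -0.0212, -0.0503, -0.0813, -0.0376, 0.0775]
wrist slot [4214.0, -0.0311, -0.1074, 0.0198, 0.0458]
scene tab_top [189.0, -0.0255, -0.0475, -0.0087, -0.046, -0.079, -0.033, 0.0767]
scene slot [167.0, -0.0297, -0.106, 0.019, 0.0449]
scene latch_top [116.0, -0.0324, -0.0396, -0.027, 0.0931]
side tab_top [95.0, -0.0389, -0.0501, -0.0268, -0.0599, -0.0836, -0.039, 0.0769]
side slot [124.0, -0.0309, -0.1055, 0.0194, 0.0446]
side latch_top [56.0, -0.0377, -0.0422, -0.0316, 0.0859]
```

View pics/w4.png

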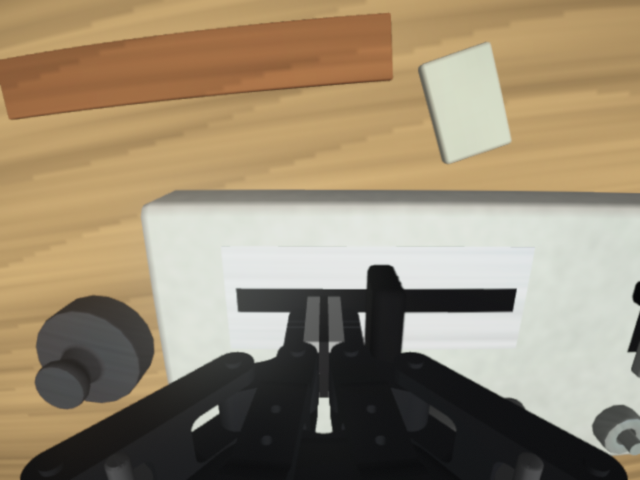

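Call:
send_rows:
  targets:
    - [0,0,0,0,-1]
    - [0,0,0,0,-1]
    - [0,0,0,0,-1]
    - [0,0,0,0,-1]
    - [0,0,0,0,-1]
    - [0,0,0,0,-1]
    - [0,0,0,0,-1]
    - [0,0,0,0,-1]

```text
time_s: 11.45
tcp_pos: [0.546, 0.0142, 0.0583]
ee_rot: [0.216, 3.124, -0.015]
contact_force: [0.1, -0.4, 0.8]
gripper_width: 0.0
```

```bash
python3 - <<'E'
from h import *
plan(-.031,-.10,.058)
p,C=measure('wrist')
p,C=measure('scene')
E
```

```text
t 11.45 tcp [0.546  0.0142 0.0583] winder [-0.0306 -0.0685] toolx yaw rel winder 179.85 tz [ 0.01 -0.01 -1.  ] F [ 0.15 -0.43  0.83]
tool shift mm [  0.3 -31.5   0.5]
wrist tab_top [3142.0, -0.0385, -0.0516, -0.0201, -0.0492, -0.0812, -0.0364, 0.0775]
wrist slot [4237.0, -0.0311, -0.1073, 0.02, 0.0458]
scene tab_top [197.0, -0.0257, -0.0474, -0.0088, -0.0462, -0.0793, -0.0342, 0.0766]
scene slot [168.0, -0.0298, -0.1064, 0.0188, 0.0447]
scene latch_top [111.0, -0.0324, -0.0397, -0.0277, 0.0926]
```

Second click has settled (the edge moved 13.6 mm between notches). Now the third, with the finger stopping well before 0.069.

Call:
send_rows:
  targets:
    - [0,2,0,0,-1]
    - [0,2,0,0,-1]
    - [0,2,0,0,-1]
    - [0,2,0,0,-1]
    - [0,2,0,0,-1]
    - [0,2,0,0,-1]
    - [0,2,0,0,-1]
    - [0,0,0,0,-1]

```text
time_s: 12.55
tcp_pos: [0.5477, 0.0264, 0.0583]
ee_rot: [0.217, 3.124, -0.024]
contact_force: [-0.8, -2.7, 0.9]
gripper_width: 0.001
```

```bash
python3 - <<'E'
from h import *
plan(-.031,-.10,.058)
p,C=measure('wrist')
p,C=measure('scene')
E
```

```text
t 12.55 tcp [0.5477 0.0264 0.0583] winder [-0.0305 -0.0563] toolx yaw rel winder 179.83 tz [ 0.009 -0.016 -1.   ] F [-0.78 -2.75  0.9 ]
tool shift mm [  0.3 -43.7   1. ]
wrist tab_top [2905.0, -0.0394, -0.0518, -0.0203, -0.0413, -0.0689, -0.0299, 0.0776]
wrist slot [4286.0, -0.0311, -0.1077, 0.0199, 0.0458]
wrist latch_top [29.0, -0.0346, -0.0396, -0.0318, 0.0747]
scene tab_top [184.0, -0.0256, -0.0478, -0.0085, -0.0377, -0.0626, -0.0275, 0.0765]
scene slot [169.0, -0.0297, -0.1081, 0.0191, 0.0448]
scene latch_top [113.0, -0.0325, -0.0388, -0.0266, 0.0928]
```

Call:
send_rows:
  targets:
    - [0,2,0,0,-1]
    - [0,1,0,0,-1]
    - [0,0,0,0,-1]
    - [0,0,0,0,-1]
    - [0,0,0,0,-1]
    - [0,0,0,0,-1]
    - [0,0,0,0,-1]
    - [0,0,0,0,-1]

```text
time_s: 13.65
tcp_pos: [0.5482, 0.03, 0.0583]
ee_rot: [0.216, 3.124, -0.022]
contact_force: [0.4, -0.5, -0.2]
gripper_width: -0.0
```

```bash
python3 - <<'E'
from h import *
plan(-.031,-.10,.058)
p,C=measure('wrist')
p,C=measure('scene')
E
```

```text
t 13.65 tcp [0.5482 0.03   0.0583] winder [-0.0305 -0.0526] toolx yaw rel winder 179.84 tz [ 0.009 -0.015 -1.   ] F [ 0.38 -0.54 -0.24]
tool shift mm [  0.3 -47.4   0.9]
wrist tab_top [3142.0, -0.0386, -0.0517, -0.0211, -0.0346, -0.0653, -0.0219, 0.0775]
wrist slot [4245.0, -0.0312, -0.1077, 0.02, 0.0459]
wrist latch_top [236.0, -0.0367, -0.0424, -0.0315, 0.0751]
scene tab_top [192.0, -0.0255, -0.0466, -0.0084, -0.0313, -0.0631, -0.0199, 0.0764]
scene slot [162.0, -0.0296, -0.1061, 0.0188, 0.0449]
scene latch_top [116.0, -0.0322, -0.0391, -0.0276, 0.0926]
```

The third click holds at q ≈ 0.062 with no force. I back off, lift, and go to the robot side of the latch.

Call:
send_rows:
  targets:
    - [0,-4,0,0,-1]
    - [0,-5,0,0,-1]
    - [0,-2,-25,0,-1]
    - [0,0,-35,0,-1]
    - [20,20,-10,0,-1]
    - [20,45,0,0,-1]
    - [15,50,0,0,-1]
    - [0,45,0,0,-1]

```text
time_s: 14.75
tcp_pos: [0.5127, 0.1855, 0.1286]
ee_rot: [0.225, 3.122, -0.022]
contact_force: [0.2, -0.4, 0.7]
gripper_width: -0.0
```

```bash
python3 - <<'E'
from h import *
plan(-.082,.09,.058)
p,C=measure('wrist');save('w5',p['frame'])
p,C=measure('scene')
E
```

```text
t 14.75 tcp [0.5127 0.1855 0.1286] winder [-0.0866  0.0967] toolx yaw rel winder 179.5 tz [ 0.01  -0.015 -1.   ] F [ 0.23 -0.41  0.73]
tool shift mm [-3.9 -5.7 70.7]
wrist tab_top [624.0, -0.0371, -0.0518, -0.0126, -0.0201, -0.0295, -0.0172, 0.0753]
wrist slot [1492.0, -0.031, -0.0955, 0.0235, 0.0454]
scene tab_top [128.0, -0.0265, -0.0489, -0.0083, -0.0253, -0.0331, -0.0205, 0.076]
scene slot [180.0, -0.0298, -0.1068, 0.0182, 0.0449]
scene latch_top [116.0, -0.0324, -0.0397, -0.0271, 0.0927]
```

View pics/w5.png

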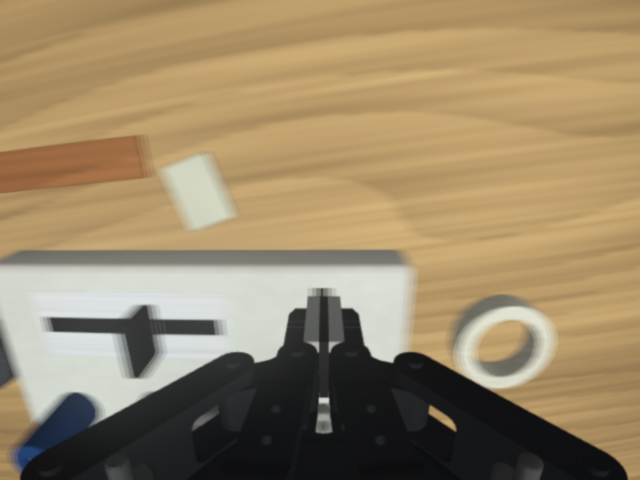

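Call:
send_rows:
  targets:
    - [-4,-5,30,0,-1]
    - [0,0,25,0,-1]
    - [0,0,12,0,-1]
    - [0,0,4,0,-1]
    - [-4,0,0,0,-1]
    - [-4,0,0,0,-1]
    - [-4,0,0,0,-1]
    - [-4,0,0,0,-1]

```text
time_s: 15.85
tcp_pos: [0.5357, 0.1765, 0.0589]
ee_rot: [0.22, 3.119, -0.02]
contact_force: [1.1, -0.5, 0.4]
gripper_width: -0.0
```

```bash
python3 - <<'E'
from h import *
plan(-.053,.09,.058)
p,C=measure('wrist');save('w6',p['frame'])
p,C=measure('scene')
E
```

```text
t 15.85 tcp [0.5357 0.1765 0.0589] winder [-0.0626  0.0909] toolx yaw rel winder 179.68 tz [ 0.013 -0.014 -1.   ] F [ 1.08 -0.48  0.4 ]
tool shift mm [-9.6 -0.8  1. ]
wrist tab_top [2621.0, -0.0337, -0.0516, -0.0112, -0.0255, -0.034, -0.0209, 0.0765]
wrist slot [1982.0, -0.0304, -0.0802, 0.0197, 0.0458]
wrist latch_top [684.0, -0.0696, -0.074, -0.0305, 0.0916]
scene tab_top [132.0, -0.0264, -0.0465, -0.0087, -0.0252, -0.0334, -0.0198, 0.076]
scene slot [177.0, -0.0298, -0.1064, 0.0189, 0.0449]
scene latch_top [181.0, -0.04, -0.0651, -0.0279, 0.0936]
```

View pics/w6.png

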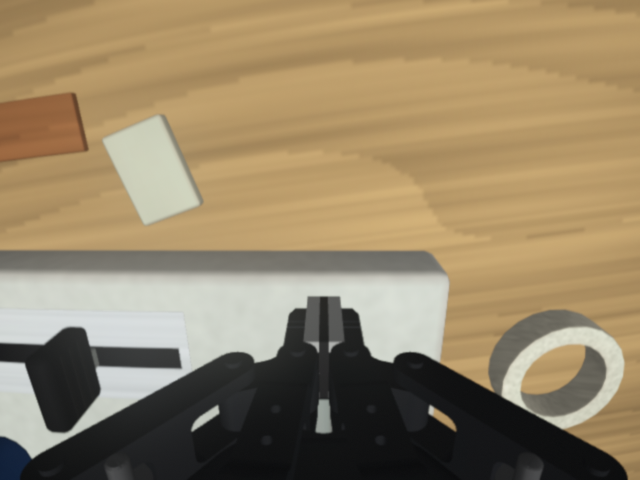

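Lever still in its notch (edge -0.021). Pushing the latch now.

Call:
send_rows:
  targets:
    - [-4,0,1,0,-1]
    - [-4,0,0,0,-1]
    - [-4,0,0,0,-1]
    - [-4,0,0,0,-1]
    - [-4,0,0,0,-1]
    - [-4,0,0,0,-1]
    - [-4,0,0,0,-1]
    - [0,0,0,0,-1]

```text
time_s: 16.95
tcp_pos: [0.5651, 0.1724, 0.0577]
ee_rot: [0.22, 3.121, -0.02]
contact_force: [0.6, -0.0, -0.5]
gripper_width: 0.003
```

```bash
python3 - <<'E'
from h import *
plan(-.02,.09,.058)
p,C=measure('scene');save('c6',p['frame'][180:360,230:460].repeat(3,0).repeat(3,1))
E
```

```text
t 16.95 tcp [0.5651 0.1724 0.0577] winder [-0.033   0.0908] toolx yaw rel winder 179.68 tz [ 0.012 -0.014 -1.   ] F [ 0.59 -0.   -0.54]
tool shift mm [-13.   -0.7  -0.1]
scene tab_top [130.0, -0.027, -0.0473, -0.0085, -0.0252, -0.0328, -0.0198, 0.0757]
scene slot [174.0, -0.0298, -0.1066, 0.017, 0.0449]
scene latch_top [195.0, -0.0175, -0.04, -0.0071, 0.0944]
```

View pics/c6.png

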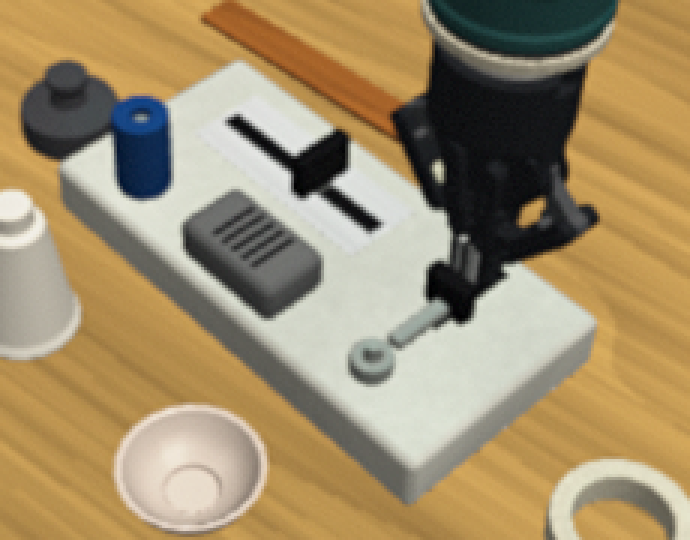

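The picture shows the nose still several mm short of the bobbin (nose tip ~395,340, bobbin ~372,358). I keep going gently until the stop is felt.

Call:
send_rows:
  targets:
    - [-2,0,0,0,-1]
    - [-2,0,0,0,-1]
    - [-2,0,0,0,-1]
    - [-2,0,0,0,-1]
    - [-2,0,0,0,-1]
    - [-2,0,0,0,-1]
    - [-2,0,0,0,-1]
    - [0,0,0,0,-1]

```text
time_s: 18.0
tcp_pos: [0.5669, 0.1721, 0.0581]
ee_rot: [-0.217, -3.116, 0.023]
contact_force: [-1.7, -1.4, 0.8]
gripper_width: 0.001
```

```bash
python3 - <<'E'
from h import *
plan(-.02,.09,.058)
p,C=measure('scene');save('c7',p['frame'][180:360,230:460].repeat(3,0).repeat(3,1))
E
```

```text
t 18.0 tcp [0.5669 0.1721 0.0581] winder [-0.0311  0.0907] toolx yaw rel winder 179.77 tz [-0.019 -0.013 -1.   ] F [-1.65 -1.4   0.76]
tool shift mm [-11.1  -0.7  -0.1]
scene tab_top [128.0, -0.0265, -0.0477, -0.0089, -0.0251, -0.0327, -0.0193, 0.0761]
scene slot [174.0, -0.0297, -0.1062, 0.0173, 0.045]
scene latch_top [198.0, -0.0149, -0.0362, -0.004, 0.0944]
```

View pics/c7.png

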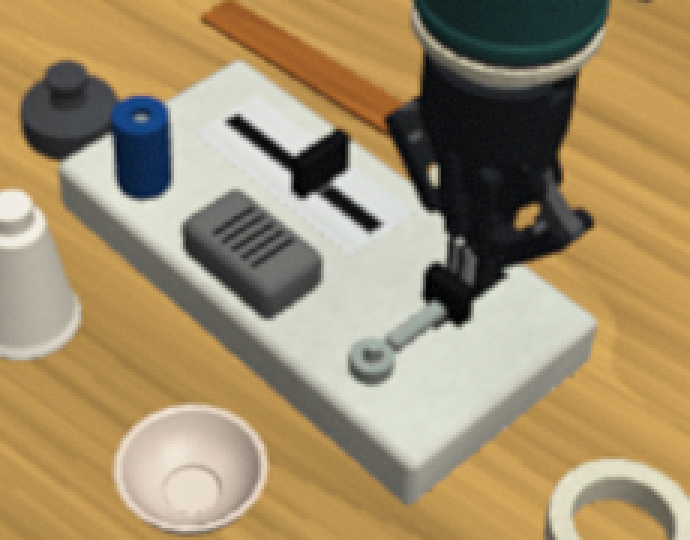

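Call:
send_rows:
  targets:
    - [0,0,0,0,-1]
    - [-3,0,0,0,-1]
    - [-3,0,0,0,-1]
    - [-3,0,0,0,-1]
    - [-3,0,0,0,-1]
    - [-3,0,0,0,-1]
    - [-3,0,0,0,-1]
    - [-3,0,0,0,-1]

```text
time_s: 19.05
tcp_pos: [0.5675, 0.1721, 0.0585]
ee_rot: [-0.209, -3.063, 0.027]
contact_force: [-36.9, 1.1, 21.5]
gripper_width: 0.001
```

```bash
python3 - <<'E'
from h import *
plan(-.02,.09,.058)
p,C=measure('scene');save('c8',p['frame'][180:360,230:460].repeat(3,0).repeat(3,1))
p,C=measure('side')
E
```

```text
t 19.05 tcp [0.5675 0.1721 0.0585] winder [-0.0306  0.0908] toolx yaw rel winder 179.91 tz [-0.072 -0.013 -0.997] F [-36.94   1.08  21.45]
tool shift mm [-10.6  -0.7  -0.2]
scene tab_top [127.0, -0.0267, -0.0469, -0.0084, -0.0249, -0.0314, -0.0194, 0.0763]
scene slot [175.0, -0.0298, -0.1062, 0.0191, 0.0448]
scene latch_top [184.0, -0.0141, -0.0332, -0.004, 0.0945]
side tab_top [104.0, -0.0317, -0.0505, -0.012, -0.0313, -0.0373, -0.023, 0.0759]
side slot [158.0, -0.0304, -0.107, 0.0196, 0.0447]
side latch_top [83.0, -0.0234, -0.0405, -0.0091, 0.0812]
```

View pics/c8.png

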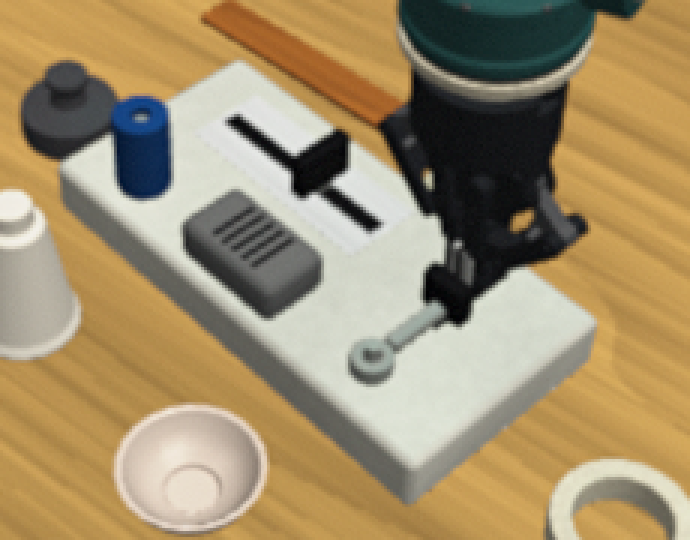

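37 N with no further travel means the latch is on its stop, with its nose at the bobbin. Backing off and lifting clear.

Call:
send_rows:
  targets:
    - [6,0,0,0,-1]
    - [12,0,0,0,-1]
    - [15,0,0,0,-1]
    - [5,0,-15,0,-1]
    - [0,0,-40,0,-1]
    - [0,0,-40,0,-1]
    - [40,0,-40,0,-1]
    - [45,0,0,0,-1]

```text
time_s: 20.15
tcp_pos: [0.4528, 0.1908, 0.2106]
ee_rot: [-0.211, -3.067, 0.026]
contact_force: [-0.8, 0.8, -0.0]
gripper_width: -0.003
```

Call:
send_rows:
  targets:
    - [40,40,-10,0,-1]
    - [30,40,0,0,-1]
    - [0,50,0,0,-1]
    - [0,0,0,0,-1]
    - [0,0,0,0,-1]
    - [0,0,0,0,-1]
    - [0,0,0,0,-1]
    - [0,0,0,0,-1]

```text
time_s: 21.15
tcp_pos: [0.3982, 0.3311, 0.2322]
ee_rot: [-0.214, -3.078, 0.015]
contact_force: [-0.5, 1.2, 0.5]
gripper_width: 0.0
```

```bash
python3 - <<'E'
from h import *
plan(-.02,.09,.058)
for c in ['scene','side']:
    p,C=measure(c);save('f_'+c,p['frame'][130:360,180:480].repeat(2,0).repeat(2,1))
    for n in ['bobbin','thread_spool','thread_cone','pin_dish','chalk','weight','tape_roll','ruler']:
        r=bot.search_frame(n,p);print(n,[(np.round(a['point'],3).tolist(),round(a['score'],2)) for a in r[:2]])
E
```

```text
t 21.15 tcp [0.3982 0.3311 0.2322] winder [-0.2197  0.2255] toolx yaw rel winder 179.76 tz [-0.057 -0.005 -0.998] F [-0.45  1.2   0.47]
tool shift mm [-209.6 -132.5  164.5]
scene tab_top [133.0, -0.0266, -0.0471, -0.0089, -0.0251, -0.033, -0.0199, 0.076]
scene slot [191.0, -0.0297, -0.1068, 0.0175, 0.045]
scene latch_top [119.0, -0.0099, -0.0179, -0.004, 0.0928]
bobbin [([0.648, 0.163, 0.058], 0.62), ([0.558, 0.058, 0.068], 0.18)]
thread_spool [([0.623, -0.018, 0.084], 0.61), ([0.436, -0.03, 0.001], 0.54)]
thread_cone [([0.724, -0.021, 0.046], 0.79)]
pin_dish [([0.73, 0.116, 0.018], 0.93), ([0.592, 0.169, 0.061], 0.37)]
chalk [([0.467, 0.097, 0.009], 0.65)]
weight [([0.589, -0.119, 0.023], 0.96)]
tape_roll [([0.63, 0.31, 0.02], 0.56)]
ruler [([0.441, -0.029, 0.005], 0.92)]
side tab_top [114.0, -0.032, -0.0498, -0.0122, -0.0314, -0.0376, -0.0247, 0.0755]
side slot [161.0, -0.0304, -0.1072, 0.0186, 0.0448]
side latch_top [53.0, -0.0151, -0.0192, -0.0097, 0.0862]
bobbin [([0.639, 0.154, 0.053], 0.61)]
thread_spool [([0.61, -0.041, 0.089], 0.82), ([0.552, 0.048, 0.069], 0.39)]
thread_cone [([0.695, -0.05, 0.042], 0.74)]
pin_dish []
chalk [([0.469, 0.093, 0.005], 0.89), ([0.43, -0.055, 0.005], 0.74)]
weight [([0.57, -0.137, 0.022], 0.66)]
tape_roll [([0.617, 0.298, 0.016], 0.83), ([0.563, 0.042, 0.044], 0.61)]
ruler [([0.432, -0.057, 0.005], 0.84), ([0.609, -0.038, 0.087], 0.67)]
```

View pics/f_scene.png

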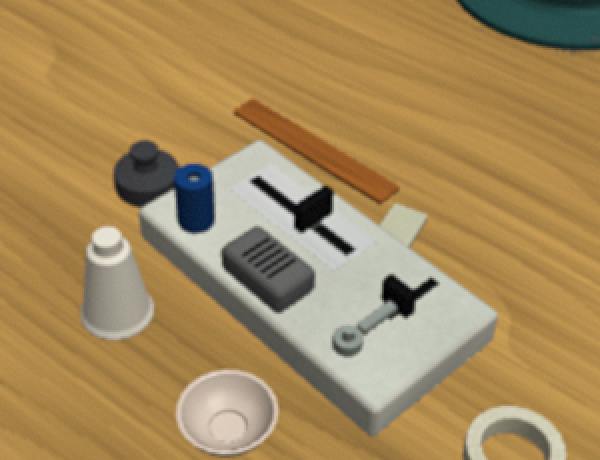

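View pics/f_side.png

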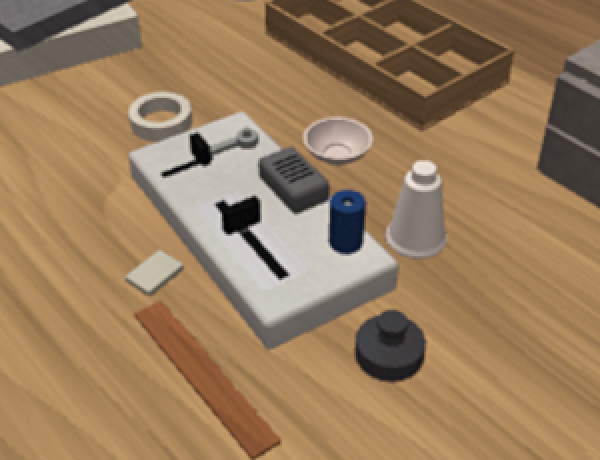

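Both pictures show the lever about two thirds along its slot, the latch nose at the seated bobbin and everything else in place. Lever travel measures 59.2 and 59.1 mm from the start (about 0.003), so it stands at about 0.062.

```bash
python3 -c "
from plant import bot
bot.job_done()"
```

```text
the job is handed in; nothing more can be done
```

The lever is in its third click, the latch is on its stop, and I handed the job in at about 21 s of the 72 s. No verdict was reported.

- **Lever:** I pushed it with the shut fingertips, one click at a time. At each click the force dropped to nothing and the tab ran ahead of the finger. It moved 59 mm by both fixed cameras from a start I estimate at about 0.003. That puts it at about 0.062, the third notch, and it had not moved in the last pictures. No reading put it past 0.062.
- **Latch:** it moved about 23 mm, then 37 N of pressing moved it no further, so I take it to be on its stop. The last pictures show its nose at the bobbin. That press was close to the 40 N limit for the arm or gripper body. Only the fingers appeared to be touching, and I backed off at once.
- **Surroundings:** the bobbin is seated and upright in the pictures. The networks found the bystanders within about 6 mm of where they began. The side camera missed the dish at the end, and its first reading of the weight was wrong (it gave the chalk's place), but the scene camera found both in place.
- **Hand:** it stands clear of the winder, about 0.23 m above the table, with wrist forces at noise level.
- **Disagreements:** the fixed cameras disagree by about 5 mm in absolute position, so I relied on changes in position. The first picture after the second click caught the lever still sliding; I waited for it to settle before the third.

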